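# Put the plate bed in order and wedge up the clamp bar

### The job

The printing plate has to come out: first put the loose highlighter and the loose brass stud that lie on the plate into the bins for their kind (yellow bin for highlighters, grey bin for studs), leaving everything else on the table where it is. Then slide the orange wedge, flat on the bed and thin end first, along the lane marked by two black lines under the clamp bar until the bar's rubber foot just lifts off the bed, about 4 mm (under 7 mm), touching the bar with nothing but the wedge. Finish there, with the gripper still holding the wedge in place so that the bar stays up.

Things in the scene. Friction and masses are not known exactly. Their poses are not given: they have to be found in the camera images.
- marker_mid (a point): centre of the loose highlighter pen lying flat on the bed: flat bar 110 x 22 mm, 16 mm thick, green body, black cap; its long side along its x axis; the point is 8 mm above its underside. 30 g
- stud_mid (a point): centre of the loose brass register stud standing upright on the bed: round, 40 mm tall, 24 mm diameter in the lower 15 mm and 28 mm above; the point is on its axis, 20 mm above its foot. 90 g
- marker_bin: yellow open bin for highlighters, fixed to the table: 140 (its x) x 120 (its y) mm outside, 45 mm high, walls and floor 4 mm; origin at the centre of its underside. One orange highlighter already lies in it along x, around y = +35 mm; the rest is free
- stud_bin: grey open bin for register studs, fixed, same sizes as the yellow bin; origin at the centre of its underside. One brass stud already stands in it, around x = +30, y = +35 mm; the rest is free. Which bin stands where changes
- wedge_grip (a point): grip point of the loose orange levelling wedge (200 g, lying flat, at first on the table beside the bed): in the middle of its upright tail block, which is 40 mm long (x), 30 mm wide (y, the width to grip) and 50 mm tall; the point is 28 mm above the flat underside. +x points from the tail to the thin tip
- wedge_tip (a point): middle of the thin tip edge of the wedge, at its underside: 110 mm ahead of and 28 mm below wedge_grip
- wedge: the whole wedge, 130 mm long; origin at the centre of its underside, 45 mm ahead of and 28 mm below wedge_grip; x towards the tip. The ramp, 40 mm wide, starts at the block's front face (20 mm ahead of wedge_grip) 19 mm high and falls evenly over 90 mm to 4 mm at the tip
- bed_top (a point): point on the top surface of the grey plate bed, fixed, 245 (x) x 300 (y) mm and 12 mm thick, with an aluminium printing plate with blue panels lying on it; the surface reaches from x = -120 to +125 mm and y = -150 to +150 mm of this point. z up. The clamp bar runs along its y at x = +58 to +92 mm
- bed: the bed; origin 12 mm below bed_top, same axes
- wedge_mark (a point): point on the bed straight under the front (robot-side) lower edge of the clamp bar, midway between two black lane lines 44 mm apart: the wedge tip goes in here, along the bed's +x. The resting bar's underside is 10 mm above the bed, so it starts to rise with the tip some 36 mm past this point, then 1 mm (here) per 6 mm of push
- clamp_foot (a point): underside of the black rubber foot at the bar's free end (yellow mark on top), 48 mm to the bed's -y side of the wedge lane and in the middle of the bar's width; it rests on the bed when the bar is down
- clamp (a joint): angle of the steel clamp bar (34 mm wide, 282 mm long, 18 mm thick, its top 28 mm above the bed) about its hinge at the bed's +y end, 271 mm from the foot and 227 mm from the wedge lane: 0 = foot resting on the bed, grows as the free end rises; 0.0148 rad = 4 mm under the foot. About 0.7 kg, falls back by its weight
- loupe: bystander: black loupe, 66 mm wide, 49 mm tall, on the table to the right of the bed (-y); origin under its centre
- ink_tin: bystander: blue ink tin, 84 mm wide, 75 mm tall, beyond the bed; origin under its centre
- ink_tin2: bystander: yellow ink tin, 84 mm wide, 75 mm tall, beyond the bed; origin under its centre
- meter: bystander: grey hand-held colour meter, 70 x 150 x 28 mm, beyond the bed; origin under its centre
- brayer: bystander: black hand roller with wooden handle to the left (+y), 70 mm wide, about 170 mm long, 34 mm tall, beyond the bed; origin under the roller
- marker: the loose highlighter; origin under its centre
- stud: the loose stud; origin at the centre of its foot
Things that resemble listed ones, but are neither listed nor needed, are in the scene too. Leave any blue, pink or purple look-alike of the stud alone.

How it is judged:
By the outcome, as a careful person would: the job done as asked, in the order asked, and still so for the second after the job is handed in, while the arm keeps its last pose, push and grip.
It also fails if it takes over 67 s, if anything falls off the work surface, if the arm or the gripper's body presses on something with over 40 N, if the wrist force passes 120 N, or if a joint passes its speed limit or range.

### The arm

A 7-joint arm with a two-finger parallel gripper is mounted at the origin on the work surface. World frame = base frame: x ahead of the robot, y to its left, z up, the work surface at z = 0. Lengths are in m, angles in rad, forces in N, time in s.
With the tool pointing down it reaches from about 0.4 to 0.85 m from the base axis. Payload 4.5 kg.
Tool frame: the origin (TCP) lies on the centre line of the jaws, within the pads' length; the fingertips stand 17 mm ahead of it and the grasp point (between the pads) lies 2 mm behind it; x points along the fingers, y is the direction in which the jaws open and shut, and the axes are right-handed (so a half turn about x gives the same grasp; the last joint's range is limited). The gripper opens to 85 mm and grips with 20 to 120 N. Pads are 22 mm wide; open, the fingers measure 114 mm over their backs; the gripper's body (76 mm by 85 mm) begins 54 mm behind the grasp point. The pads swing forward as they close: fully open they stand 13 mm farther back than shut.
Start: joints at [1.281, 0.689, -0.195, 1.565, 0.157, 0.902, -0.215], TCP at [0.199, -0.593, 0.248] pointing down, gripper open.
Joint ranges: [-3.01, 3.01], [-0.46, 2.08], [-1.47, 1.51], [0.13, 2.56], [-1, 4.14], [0.04, 2.09], [-2.66, 2.66]. Speed limits (rad/s): [2.57, 2.57, 3.14, 3.14, 3.14, 3.14, 3.14].

### API

Orientations are given as a unit quaternion [w, x, y, z].
In Python, from bench import ctrl gives the robot as it stands. The module is installed in compiled form; this text tells all that it offers.
- The arm moves only by the tool drive_tool, never from a script. Its arguments are lists of equal length, an entry for each row: "dp": the shift along the tool's x, y, z in mm, a list of three; "rotation": the turn, a rotation vector about the tool's x, y, z in degrees, a list of three. In form: {"dp": [[x, y, z], ...], "rotation": [[ax, ay, az], ...]}. A call has 1 to 12 rows; each row is the pose to reach, as a shift and turn from the pose commanded when the call began, along the tool's axes at that moment; what a row does not reach only later rows make up. A row lasts 1/12 s, in which the tool goes at most 41.7 mm and 7.16 degrees, less where a joint would pass 70% of its speed; a pose out of reach is approached as far as the arm can. A call with a gripper value outside its range is refused whole. "jaw" is the opening, from 0 (shut) to 1 (fully open), set as the call begins (left out, the last holds). The fingers move at their own pace and stop on an object; "grip_force" is the grip in N (left out, the last holds). Time passes only in rows, so rows that repeat a pose let the fingers close. It gives the time, the measured TCP pose, the force and the opening at its end, in the units of the state.
- ctrl.observe(): the state, without advancing time (a new reading comes with each control period).
- ctrl.read_camera(name): name is "scene" or "top"; returns the picture (400x640x3 uint8, blue, green, red); there is no depth.
- ctrl.camera_info(name): a dict with "K" (3x3 intrinsics, pixels), "rvec" (rotation vector, rad) and "tvec" (3), from world to camera coordinates, as OpenCV has them. Camera axes: x right, y down, z forward; pixel columns grow to the right and rows downward; lengths in m; the calibration is good to about 2 mm. A picture is of the moment at which its call begins. camera_info takes no time and is no camera call.
- ctrl.sign_off(): hands the job in, once; it reports no verdict.
Trained networks look in the newest picture that a camera, given by its name, has taken for a name from the list of things; names that differ only in an ending like _2 or _b are one class to them, and where a whole thing is asked for, a point or a joint stands for the part that bears it (a point fixed in the world has none). Each returns a list of dicts, best first, with "p" (0 to 1); they miss things now and then, are a little off and sometimes report something else, mostly with a low value. They report only what shows in the picture. A call takes as long as a camera call. They do not tell look-alikes from the thing itself.
- ctrl.spot_in(camera, query): "xyz" ([x, y, z] in m, in world coordinates, good to about 4 mm: the middle of the surface that is visible of it).
- ctrl.mark_of(camera, query): "xyz" ([x, y, z] in m, in world coordinates, good to about 4 mm: a listed point, or the origin of a listed thing).
The state is a dict: "time_s": time; "joint_pos": joint angles; "qd": joint speeds; "tau": joint torques, N m; "ee_pos": TCP position; "eef_rot": TCP orientation; "wrist_force": force on the tool from outside, world axes, zero at the start; "moment": the same for the moment, N m; "opening": finger opening in m.
Only numpy, scipy, OpenCV 4.12 (cv2) and the standard library are available. Lean on these libraries where they do the work, as an engineer would, in place of code of your own. Each camera call takes 0.05 s, during which the arm holds its last target. There are 200 camera calls.

## Working session

There is one attempt and no reset: what is moved stays moved. The work goes in short steps, Python scripts to look and compute and a tool call to move; the robot and the scene stay as the last step left them, time stands still between calls to the robot, and variables do not carry over. Pictures are saved under pics/ and viewed, about 8 in all and at most 12, crops included, and the job is handed in when it is done.

Besides the shell and the picture viewer there is one more tool, called after "Emit:" by a JSON object that holds its "op" and its "data". drive_tool: Moves the arm, as the interface text tells. Its arguments: {"type":"object","properties":{"dp":{"type":"array","items":{"type":"array","items":{"type":"number"}}},"rotation":{"type":"array","items":{"type":"array","items":{"type":"number"}}},"jaw":{"type":"number"},"grip_force":{"type":"number"}},"required":["dp","rotation"]}

```bash
mkdir -p pics
cat > h.py <<'E'
import numpy as np, cv2
from bench import ctrl
from scipy.spatial.transform import Rotation as R
def cam(n):
    c=ctrl.camera_info(n); return np.array(c["K"]),np.array(c["rvec"],float),np.array(c["tvec"],float)
def proj(n,p):
    K,r,t=cam(n); return cv2.projectPoints(np.array(p,float).reshape(-1,1,3),r,t,K,None)[0].reshape(-1,2)
def unproj(n,uv,z):
    K,r,t=cam(n); M=cv2.Rodrigues(r)[0]; d=M.T@np.linalg.inv(K)@np.array([uv[0],uv[1],1.]); c=-M.T@t.ravel()
    return c+d*(z-c[2])/d[2]
def st():
    s=ctrl.observe(); q=s["eef_rot"]; Rm=R.from_quat([q[1],q[2],q[3],q[0]]); return s,np.array(s["ee_pos"]),Rm
E
python3 - <<'E'
from h import *
for n in("scene","top"): cv2.imwrite(f"pics/{n}0.png",ctrl.read_camera(n))
s,p,Rm=st(); print(s["time_s"],p,Rm.as_matrix().round(3),s["opening"])
for q in("marker_mid","stud_mid","marker_bin","stud_bin","wedge_grip","wedge_tip","bed_top","wedge_mark","clamp_foot","loupe"):
    for n in("scene","top"):
        print(q,n,[(np.round(d["xyz"],3).tolist(),round(d["p"],2)) for d in ctrl.mark_of(n,q)[:4]])
print(ctrl.observe()["time_s"])
E
```

```text
0.1 [ 0.19863348 -0.59198565  0.24756029] [[-0.001  0.318 -0.948]
 [ 0.002 -0.948 -0.318]
 [-1.    -0.002  0.   ]] 0.08538440515258497
marker_mid scene [([0.519, 0.071, 0.02], 0.59)]
marker_mid top [([0.518, 0.072, 0.024], 0.73)]
stud_mid scene [([0.534, -0.064, 0.029], 0.74), ([0.536, -0.214, 0.023], 0.7), ([0.387, -0.062, 0.016], 0.53), ([0.452, -0.2, 0.024], 0.48)]
stud_mid top [([0.452, -0.198, 0.02], 0.51), ([0.385, -0.065, 0.02], 0.46), ([0.536, -0.061, 0.032], 0.44), ([0.539, -0.21, 0.019], 0.41)]
marker_bin scene [([0.64, 0.305, 0.0], 0.98)]
marker_bin top [([0.638, 0.311, -0.001], 0.6), ([0.518, 0.072, 0.023], 0.23)]
stud_bin scene [([0.529, -0.344, 0.002], 0.65), ([0.52, 0.309, 0.002], 0.29)]
stud_bin top [([0.525, -0.342, -0.002], 0.77), ([0.52, 0.072, 0.014], 0.3)]
wedge_grip scene [([0.409, 0.302, 0.026], 0.87), ([0.784, -0.15, -0.002], 0.53)]
wedge_grip top [([0.41, 0.302, 0.032], 0.64)]
wedge_tip scene [([0.52, 0.311, 0.0], 0.83)]
wedge_tip top [([0.515, 0.306, -0.004], 0.88), ([0.627, -0.139, 0.011], 0.54), ([0.612, -0.088, 0.013], 0.17)]
bed_top scene [([0.551, 0.003, 0.015], 0.76)]
bed_top top []
wedge_mark scene [([0.613, -0.091, 0.01], 0.8)]
wedge_mark top [([0.615, -0.091, 0.009], 0.97)]
clamp_foot scene [([0.631, -0.134, 0.017], 0.96)]
clamp_foot top [([0.63, -0.139, 0.011], 0.58)]
loupe scene [([0.661, -0.404, -0.003], 0.89)]
loupe top [([0.661, -0.405, 0.004], 0.9), ([0.613, -0.089, 0.009], 0.16)]
1.1
```

View pics/scene0.png

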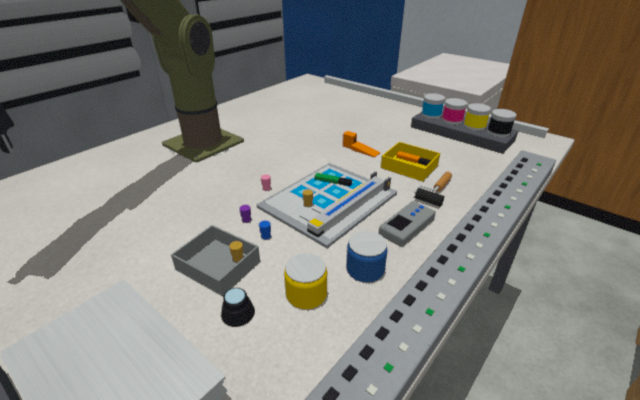

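View pics/top0.png

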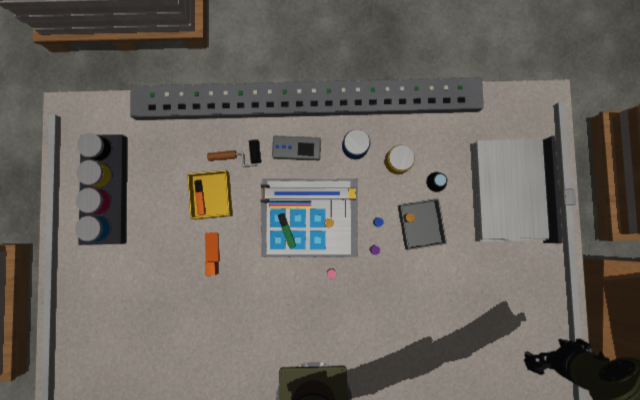

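The scene view shows the stud at (308,199) and the highlighter at (333,180), both on the bed, with the wedge at (360,145). In the top view the stud is at (329,223), the highlighter at (287,230) and the wedge at (211,255). The blue, purple and pink look-alikes are off the bed at (378,222), (375,250) and (332,273). Next I'll zoom in and measure angles.

Run:
```python
from h import *
im=cv2.imread("pics/top0.png"); sc=cv2.imread("pics/scene0.png")
a=cv2.resize(im[130:285,185:265+185],None,fx=3,fy=3,interpolation=cv2.INTER_CUBIC)[:, :790]
cv2.imwrite("pics/c1.png",a)
hsv=cv2.cvtColor(im,cv2.COLOR_BGR2HSV)
def seg(lo,hi,box,z,name):
    m=cv2.inRange(hsv,np.array(lo),np.array(hi)); k=np.zeros_like(m); x0,y0,x1,y1=box; k[y0:y1,x0:x1]=m[y0:y1,x0:x1]
    pts=np.argwhere(k)[:,::-1]; P=np.array([unproj("top",p,z)[:2] for p in pts])
    r=cv2.minAreaRect((P*1000).astype(np.float32)); c=P.mean(0); w,v=np.linalg.eigh(np.cov(P.T)); 
    print(name,len(P),c.round(4),"rect",np.round(r[0],1),np.round(r[1],1),round(r[2],1),"axis",np.degrees(np.arctan2(v[1,1],v[0,1])).round(1))
seg((40,60,20),(85,255,255),(270,205,305,255),.028,"marker green")
seg((22,120,80),(35,255,255),(180,165,240,225),.045,"ybin")
seg((3,150,80),(20,255,255),(195,225,225,280),.02,"wedge")
seg((5,80,60),(28,255,255),(318,212,342,232),.052,"stud")
K,r,t=cam("top");print("cam",(-cv2.Rodrigues(r)[0].T@t.ravel()).round(3))
K,r,t=cam("scene");print("cam",(-cv2.Rodrigues(r)[0].T@t.ravel()).round(3))
```

```text
marker green 162 [0.4998 0.0646] rect [500.1  64.4] [72.8 22. ] 18.9 axis -161.3
ybin 1283 [0.6323 0.2924] rect [631.6 304.2] [139.4 121.2] 4.0 axis -170.7
wedge 511 [0.4536 0.3033] rect [449.6 301.7] [ 40.  128.5] 89.7 axis 177.7
stud 60 [ 0.5354 -0.0612] rect [535.5 -61.5] [24.2 21.1] 88.5 axis 107.2
cam [ 0.488 -0.038  1.405]
cam [ 1.084 -0.667  0.587]
```

View pics/c1.png

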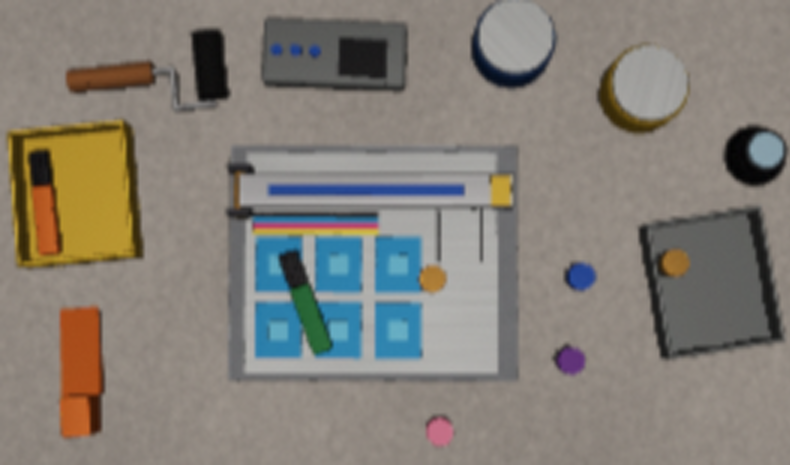

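The crop shows the highlighter running from (290,265) to (322,345), about 18.7° of yaw. The bed is square to the world, the yellow bin is yawed about 5°, and the grey bin about -8°. The jaw direction (-71.5°) already matches the pen.

```bash
cat >> h.py <<'E'
def go(x,y,z,yaw,ref=None):
    "target TCP, yaw of tool y (deg) -> dp mm, rotvec deg, tool pointing straight down"
    s,p,Rm=st(); a=np.radians(yaw); ty=np.array([np.cos(a),np.sin(a),0]); tx=np.array([0,0,-1.]); T=np.c_[tx,ty,np.cross(tx,ty)]
    print("now",round(s["time_s"],2),p.round(4),"dp",(Rm.T@(np.array([x,y,z])-p)*1000).round(1),"rot",np.degrees((Rm.inv()*R.from_matrix(T)).as_rotvec()).round(2))
E
python3 - <<'E'
from h import *
go(.5185,.0715,.13,-71.3); go(.5185,.0715,.0325,-71.3)
# grey bin yaw
im=cv2.imread("pics/top0.png")
for c in [(640,226),(760,208),(783,338),(665,357)]: print(unproj("top",(185+c[0]/3,130+c[1]/3),.045).round(3))
E
```

```text
Traceback (most recent call last):
  File "h.py", line 16, in go
    print("now",round(s["time_s"],2),p.round(4),"dp",(Rm.T@(np.array([x,y,z])-p)*1000).round(1),"rot",np.degrees((Rm.inv()*R.from_matrix(T)).as_rotvec()).round(2))
                                                      ^^^^
AttributeError: 'scipy.spatial.transform._rotation.Rotation' object has no attribute 'T'
```

```bash
sed -i 's/Rm\.T@/Rm.as_matrix().T@/' h.py
python3 - <<'E'
from h import *
go(.5185,.0715,.13,-71.3); go(.5185,.0715,.0325,-71.3)
for c in [(640,226),(760,208),(783,338),(665,357)]: print(unproj("top",(185+c[0]/3,130+c[1]/3),.045).round(3))
E
```

```text
now 1.1 [ 0.1989 -0.5925  0.2483] dp [ 118.3 -527.8 -514.3] rot [-0.14  0.   -0.  ]
now 1.1 [ 0.1989 -0.5925  0.2483] dp [ 215.8 -527.8 -514.3] rot [-0.14  0.   -0.  ]
[ 0.583 -0.274  0.045]
[ 0.598 -0.397  0.045]
[ 0.466 -0.414  0.045]
[ 0.45  -0.294  0.045]
```

Emit:
{"op": "drive_tool", "data": {"dp": [[0,-528,-514],[0,-528,-514],[0,-528,-514],[0,-528,-514],[0,-528,-514],[0,-528,-514],[0,-528,-514],[0,-528,-514],[0,-528,-514],[0,-528,-514],[0,-528,-514],[0,-528,-514]], "rotation": [[0,0,0],[0,0,0],[0,0,0],[0,0,0],[0,0,0],[0,0,0],[0,0,0],[0,0,0],[0,0,0],[0,0,0],[0,0,0],[0,0,0]], "jaw": 0.7, "grip_force": 40}}

```text
time_s: 2.1
ee_pos: [0.4163, -0.1401, 0.2486]
eef_rot: [0.114, 0.698, 0.114, -0.698]
wrist_force: [0.6, 0.8, 0.3]
opening: 0.0597
```

```bash
python3 -c "
from h import *
go(.5185,.0715,.13,-71.3)"
```

```text
now 2.1 [ 0.4163 -0.1401  0.2486] dp [ 118.6 -168.1 -164.1] rot [-0.16 -0.04 -0.03]
```

Emit:
{"op": "drive_tool", "data": {"dp": [[40,-168,-164],[80,-168,-164],[110,-168,-164],[118,-168,-164],[118,-168,-164],[118,-168,-164],[118,-168,-164],[118,-168,-164],[118,-168,-164]], "rotation": [[0,0,0],[0,0,0],[0,0,0],[0,0,0],[0,0,0],[0,0,0],[0,0,0],[0,0,0],[0,0,0]]}}

```text
time_s: 2.85
ee_pos: [0.5173, 0.0697, 0.1299]
eef_rot: [-0.115, -0.697, -0.114, 0.698]
wrist_force: [0.1, -1.0, 0.3]
opening: 0.06
```

```bash
python3 -c "
from h import *
go(.5185,.0715,.0325,-71.3)
sc=ctrl.read_camera('scene');tp=ctrl.read_camera('top')
a=cv2.resize(sc[120:260,230:420],(760,560),interpolation=cv2.INTER_CUBIC);cv2.imwrite('pics/c2.png',a)
for n in('scene','top'): print([(np.round(d['xyz'],3),round(d['p'],2)) for d in ctrl.mark_of(n,'marker_mid')[:2]])
"
```

```text
now 2.85 [0.5173 0.0697 0.1299] dp [97.4 -1.3 -1.9] rot [-0.07  0.07 -0.01]
[(array([0.516, 0.073, 0.021]), 0.57)]
[(array([ 0.612, -0.09 ,  0.009]), 0.23)]
```

Emit:
{"op": "drive_tool", "data": {"dp": [[35,-1,-2],[65,-1,-2],[85,-1,-2],[95,-1,-2],[97,-1,-2],[97,-1,-2],[97,-1,-2]], "rotation": [[0,0,0],[0,0,0],[0,0,0],[0,0,0],[0,0,0],[0,0,0],[0,0,0]]}}

```text
time_s: 3.63
ee_pos: [0.5199, 0.0708, 0.0345]
eef_rot: [0.114, 0.699, 0.114, -0.697]
wrist_force: [0.9, 0.4, 1.6]
opening: 0.0602
```

Emit:
{"op": "drive_tool", "data": {"dp": [[0,0,0],[0,0,0],[0,0,0],[0,0,0],[0,0,0],[0,0,0],[0,0,0],[0,0,0]], "rotation": [[0,0,0],[0,0,0],[0,0,0],[0,0,0],[0,0,0],[0,0,0],[0,0,0],[0,0,0]], "jaw": 0.0, "grip_force": 40}}

```text
time_s: 4.3
ee_pos: [0.5197, 0.0712, 0.0343]
eef_rot: [0.114, 0.698, 0.114, -0.697]
wrist_force: [-1.1, -0.5, 5.7]
opening: 0.0207
```

Emit:
{"op": "drive_tool", "data": {"dp": [[-20,0,0],[-50,0,0],[-85,0,0],[-120,0,0],[-120,0,0],[-120,0,0]], "rotation": [[0,0,0],[0,0,0],[0,0,0],[0,0,0],[0,0,0],[0,0,0]]}}

```text
time_s: 4.8
ee_pos: [0.5205, 0.0713, 0.1554]
eef_rot: [0.114, 0.7, 0.114, -0.696]
wrist_force: [0.7, 0.3, -1.0]
opening: 0.0207
```

```bash
python3 -c "
from h import *
a=np.radians(5); c=np.array([.639,.307])+np.array([np.sin(a),-np.cos(a)])*.018; print(c)
go(c[0],c[1],.13,-85);go(c[0],c[1],.027,-85)
sc=ctrl.read_camera('scene')
a=cv2.resize(sc[90:260,230:430],(700,595),interpolation=cv2.INTER_CUBIC);cv2.imwrite('pics/c2.png',a)
"
```

```text
[0.6405688 0.2890685]
now 4.8 [0.5205 0.0713 0.1554] dp [  26.2 -168.3 -183. ] rot [ 1.354e+01 -2.800e-01 -1.000e-02]
now 4.8 [0.5205 0.0713 0.1554] dp [ 129.2 -168.4 -182.5] rot [ 1.354e+01 -2.800e-01 -1.000e-02]
```

View pics/c2.png

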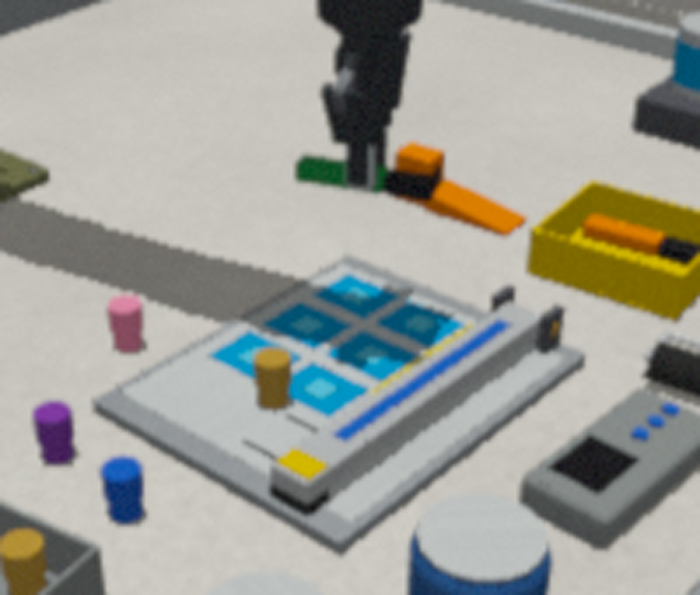

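The pen is held level near its centre, with the pads at (365,170). Now over to the yellow bin.

Emit:
{"op": "drive_tool", "data": {"dp": [[0,-168,-182],[0,-168,-182],[0,-168,-182],[0,-168,-182],[0,-168,-182],[20,-168,-182],[50,-168,-182],[50,-168,-182],[50,-168,-182],[50,-168,-182]], "rotation": [[3,0,0],[6,0,0],[9,0,0],[12,0,0],[13.5,0,0],[13.5,0,0],[13.5,0,0],[13.5,0,0],[13.5,0,0],[13.5,0,0]]}}

```text
time_s: 5.68
ee_pos: [0.638, 0.2867, 0.1026]
eef_rot: [-0.032, -0.706, -0.03, 0.707]
wrist_force: [0.3, -0.1, 0.1]
opening: 0.0207
```

```bash
python3 -c "
from h import *
go(.6406,.2891,.0285,-85)
"
```

```text
now 5.68 [0.638  0.2867 0.1026] dp [74.1 -2.3 -2.9] rot [-0.01  0.08 -0.12]
```

Emit:
{"op": "drive_tool", "data": {"dp": [[20,-2,-3],[45,-2,-3],[62,-2,-3],[72,-2,-3],[74,-2,-3],[74,-2,-3],[74,-2,-3]], "rotation": [[0,0,0],[0,0,0],[0,0,0],[0,0,0],[0,0,0],[0,0,0],[0,0,0]]}}

```text
time_s: 6.27
ee_pos: [0.6423, 0.2905, 0.031]
eef_rot: [0.031, 0.707, 0.031, -0.706]
wrist_force: [0.3, 0.2, -0.3]
opening: 0.0212
```

Emit:
{"op": "drive_tool", "data": {"dp": [[0,0,0],[0,0,0],[0,0,0],[0,0,0],[0,0,0]], "rotation": [[0,0,0],[0,0,0],[0,0,0],[0,0,0],[0,0,0]], "jaw": 0.42}}

```text
time_s: 6.68
ee_pos: [0.6412, 0.2906, 0.0296]
eef_rot: [0.031, 0.707, 0.031, -0.706]
wrist_force: [-0.1, 0.5, -0.5]
opening: 0.0356
```

Emit:
{"op": "drive_tool", "data": {"dp": [[-20,0,0],[-60,0,0],[-100,0,0],[-130,0,0],[-130,0,0]], "rotation": [[0,0,0],[0,0,0],[0,0,0],[0,0,0],[0,0,0]]}}

```text
time_s: 7.1
ee_pos: [0.6456, 0.2924, 0.1674]
eef_rot: [0.029, 0.711, 0.033, -0.702]
wrist_force: [1.1, 0.5, 0.7]
opening: 0.0361
```

```bash
python3 -c "
from h import *
go(.5355,-.0625,.13,-90)
go(.5355,-.0625,.035,-90)
ctrl.read_camera('scene')
for q in('marker_mid','stud_mid'): print([(np.round(d['xyz'],3),round(d['p'],2)) for d in ctrl.mark_of('scene',q)[:4]])
"
```

```text
now 7.1 [0.6456 0.2924 0.1674] dp [ 33.8 344.  141.3] rot [ 5.03 -0.75  0.31]
now 7.1 [0.6456 0.2924 0.1674] dp [128.8 344.5 142.5] rot [ 5.03 -0.75  0.31]
[(array([0.642, 0.29 , 0.012]), 0.61)]
[(array([ 0.533, -0.062,  0.03 ]), 0.72), (array([ 0.455, -0.199,  0.021]), 0.69), (array([ 0.612, -0.093,  0.014]), 0.59), (array([ 0.539, -0.214,  0.023]), 0.56)]
```

Emit:
{"op": "drive_tool", "data": {"dp": [[0,344,135],[0,344,135],[0,344,135],[0,344,135],[0,344,135],[0,344,135],[0,344,135],[0,344,135],[20,344,135],[30,344,135],[30,344,135],[30,344,135]], "rotation": [[-1,0,0],[-2,0,0],[-3,0,0],[-3,0,0],[-3,0,0],[-3,0,0],[-3,0,0],[-3,0,0],[-3,0,0],[-3,0,0],[-3,0,0],[-3,0,0]], "jaw": 0.7}}

```text
time_s: 8.25
ee_pos: [0.5358, -0.0632, 0.1278]
eef_rot: [-0.049, -0.704, -0.05, 0.707]
wrist_force: [0.6, -0.2, 0.2]
opening: 0.0596
```

```bash
python3 -c "
from h import *
go(.5350,-.0620,.040,-82)
"
```

```text
now 8.25 [ 0.5358 -0.0632  0.1278] dp [87.8 -1.2  0.3] rot [0.07 0.19 0.09]
```

Emit:
{"op": "drive_tool", "data": {"dp": [[25,-1,0],[55,-1,0],[77,-1,0],[87,-1,0],[88,-1,0],[88,-1,0],[88,-1,0]], "rotation": [[0,0,0],[0,0,0],[0,0,0],[0,0,0],[0,0,0],[0,0,0],[0,0,0]]}}

```text
time_s: 8.83
ee_pos: [0.5377, -0.0623, 0.0424]
eef_rot: [0.05, 0.706, 0.05, -0.705]
wrist_force: [0.0, 0.8, 0.4]
opening: 0.0598
```

Emit:
{"op": "drive_tool", "data": {"dp": [[0,0,0],[0,0,0],[0,0,0],[0,0,0],[0,0,0],[0,0,0],[0,0,0]], "rotation": [[0,0,0],[0,0,0],[0,0,0],[0,0,0],[0,0,0],[0,0,0],[0,0,0]], "jaw": 0.0, "grip_force": 40}}

```text
time_s: 9.42
ee_pos: [0.5374, -0.0629, 0.0425]
eef_rot: [0.05, 0.706, 0.05, -0.705]
wrist_force: [-1.2, 1.1, 5.3]
opening: 0.0268
```

Emit:
{"op": "drive_tool", "data": {"dp": [[-15,0,0],[-40,0,0],[-70,0,0],[-100,0,0],[-110,0,0],[-110,0,0],[-110,0,0]], "rotation": [[0,0,0],[0,0,0],[0,0,0],[0,0,0],[0,0,0],[0,0,0],[0,0,0]]}}

```text
time_s: 10.0
ee_pos: [0.5366, -0.0631, 0.1514]
eef_rot: [0.05, 0.706, 0.05, -0.705]
wrist_force: [-0.2, -0.7, -1.1]
opening: 0.0267
```

```bash
python3 -c "
from h import *
a=np.radians(8);c=np.array([.525,-.344])+np.array([[np.cos(a),-np.sin(a)],[np.sin(a),np.cos(a)]])@[-.028,-.008];print(c)
go(c[0],c[1],.12,-82)
ctrl.read_camera('scene')
print([(np.round(d['xyz'],3),round(d['p'],2)) for d in ctrl.mark_of('scene','stud_mid')[:6]])
"
```

```text
[ 0.49838588 -0.35581899]
now 10.0 [ 0.5366 -0.0631  0.1514] dp [ 31.4 284.5  78.8] rot [ 0.04 -0.03 -0.01]
[(array([ 0.45 , -0.2  ,  0.024]), 0.67), (array([ 0.532, -0.062,  0.137]), 0.6), (array([ 0.536, -0.215,  0.024]), 0.59), (array([ 0.386, -0.061,  0.017]), 0.55)]
```

Emit:
{"op": "drive_tool", "data": {"dp": [[0,284,79],[0,284,79],[0,284,79],[0,284,79],[0,284,79],[0,284,79],[0,284,79],[20,284,79],[31,284,79],[31,284,79],[31,284,79],[31,284,79]], "rotation": [[0,0,0],[0,0,0],[0,0,0],[0,0,0],[0,0,0],[0,0,0],[0,0,0],[0,0,0],[0,0,0],[0,0,0],[0,0,0],[0,0,0]]}}

```text
time_s: 11.1
ee_pos: [0.4991, -0.3533, 0.1201]
eef_rot: [-0.05, -0.705, -0.051, 0.705]
wrist_force: [-0.3, 0.4, -0.0]
opening: 0.0265
```

```bash
python3 -c "
from h import *
go(.4985,-.356,.036,-82)
"
```

```text
now 11.1 [ 0.4991 -0.3533  0.1201] dp [84.1  2.7  0.9] rot [ 0.21 -0.    0.09]
```

Emit:
{"op": "drive_tool", "data": {"dp": [[25,2,1],[50,2,1],[70,2,1],[80,2,1],[84,2,1],[84,2,1],[84,2,1]], "rotation": [[0,0,0],[0,0,0],[0,0,0],[0,0,0],[0,0,0],[0,0,0],[0,0,0]]}}

```text
time_s: 11.68
ee_pos: [0.4985, -0.3574, 0.0374]
eef_rot: [0.05, 0.706, 0.05, -0.705]
wrist_force: [-0.4, 0.0, -0.5]
opening: 0.027
```

Emit:
{"op": "drive_tool", "data": {"dp": [[0,0,0],[0,0,0],[0,0,0],[0,0,0],[0,0,0],[0,0,0]], "rotation": [[0,0,0],[0,0,0],[0,0,0],[0,0,0],[0,0,0],[0,0,0]], "jaw": 0.55}}

```text
time_s: 12.18
ee_pos: [0.4976, -0.3575, 0.0365]
eef_rot: [0.05, 0.705, 0.05, -0.705]
wrist_force: [-0.3, 0.8, -0.1]
opening: 0.0472
```

Emit:
{"op": "drive_tool", "data": {"dp": [[-15,0,0],[-40,0,0],[-75,0,0],[-110,0,0],[-130,0,0],[-130,0,0],[-130,0,0],[-130,0,0]], "rotation": [[0,0,0],[0,0,0],[0,0,0],[0,0,0],[0,0,0],[0,0,0],[0,0,0],[0,0,0]]}}

```text
time_s: 12.85
ee_pos: [0.4969, -0.357, 0.1655]
eef_rot: [-0.049, -0.705, -0.05, 0.706]
wrist_force: [0.1, 0.3, -0.7]
opening: 0.0471
```

```bash
python3 -c "
from h import *
go(.4095,.302,.16,-86.5)
im=ctrl.read_camera('scene'); cv2.imwrite('pics/s3.png',im)
a=cv2.resize(im[120:300,160:450],(790,490),interpolation=cv2.INTER_CUBIC);cv2.imwrite('pics/c3.png',a)
print([(np.round(d['xyz'],3),round(d['p'],2)) for d in ctrl.mark_of('scene','stud_mid')[:6]])
for q in('wedge_grip','wedge_tip','wedge'):print(q,[(np.round(d['xyz'],4),round(d['p'],2)) for i in range(2) for d in ctrl.mark_of('scene',q)[:1]])
for q in('wedge_mark','clamp_foot','bed_top'):print(q,[(np.round(d['xyz'],4),round(d['p'],2)) for d in ctrl.mark_of('scene',q)[:1]])
"
```

```text
now 12.85 [ 0.4969 -0.357   0.1655] dp [   6.2 -664.8   -5.8] rot [4.56 0.08 0.05]
[(array([ 0.496, -0.359,  0.018]), 0.83), (array([ 0.451, -0.202,  0.022]), 0.57), (array([ 0.537, -0.213,  0.02 ]), 0.5), (array([ 0.384, -0.061,  0.017]), 0.42), (array([ 0.663, -0.405,  0.003]), 0.41)]
wedge_grip [(array([0.4121, 0.298 , 0.0271]), 0.78), (array([0.4121, 0.298 , 0.0271]), 0.78)]
wedge_tip [(array([ 0.5199,  0.3067, -0.0036]), 0.88), (array([ 0.5199,  0.3067, -0.0036]), 0.88)]
wedge [(array([0.4559, 0.3028, 0.001 ]), 0.85), (array([0.4559, 0.3028, 0.001 ]), 0.85)]
wedge_mark [(array([ 0.4941, -0.3565,  0.0215]), 0.67)]
clamp_foot [(array([ 0.6272, -0.1336,  0.0158]), 0.84)]
bed_top [(array([0.5517, 0.0011, 0.0124]), 0.69)]
```

View pics/c3.png

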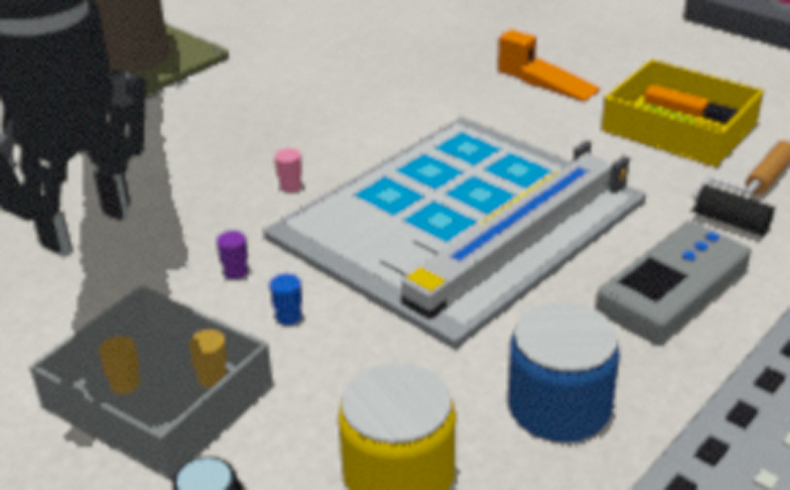

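The brass stud stands in the grey bin beside the other one, at (120,365), and nothing else has moved. Now the wedge, whose block is at (516,53).

Emit:
{"op": "drive_tool", "data": {"dp": [[0,-664,-6],[0,-664,-6],[0,-664,-6],[0,-664,-6],[0,-664,-6],[0,-664,-6],[0,-664,-6],[0,-664,-6],[0,-664,-6],[0,-664,-6],[0,-664,-6],[0,-664,-6]], "rotation": [[1,0,0],[2,0,0],[3,0,0],[4.5,0,0],[4.5,0,0],[4.5,0,0],[4.5,0,0],[4.5,0,0],[4.5,0,0],[4.5,0,0],[4.5,0,0],[4.5,0,0]], "jaw": 0.85}}

```text
time_s: 14.4
ee_pos: [0.4317, 0.1404, 0.1665]
eef_rot: [0.022, 0.707, 0.022, -0.707]
wrist_force: [1.2, 0.4, 0.3]
opening: 0.0724
```

```bash
python3 -c "
from h import *
go(.410,.301,.13,-86.4)
"
```

```text
now 14.4 [0.4317 0.1404 0.1665] dp [  36.5 -161.6   11.7] rot [-0.04 -0.04  0.01]
```

Emit:
{"op": "drive_tool", "data": {"dp": [[0,-162,12],[0,-162,12],[0,-162,12],[20,-162,12],[36,-162,12],[36,-162,12],[36,-162,12],[36,-162,12]], "rotation": [[0,0,0],[0,0,0],[0,0,0],[0,0,0],[0,0,0],[0,0,0],[0,0,0],[0,0,0]]}}

```text
time_s: 15.07
ee_pos: [0.4106, 0.2979, 0.1308]
eef_rot: [0.022, 0.707, 0.021, -0.707]
wrist_force: [0.5, -0.5, 0.6]
opening: 0.0726
```

```bash
python3 -c "
from h import *
go(.410,.301,.026,-86.4)
"
```

```text
now 15.07 [0.4106 0.2979 0.1308] dp [104.8  -3.3   0.5] rot [-0.16 -0.03 -0.06]
```

Emit:
{"op": "drive_tool", "data": {"dp": [[25,-3,0],[55,-3,0],[80,-3,0],[97,-3,0],[104,-3,0],[105,-3,0],[105,-3,0]], "rotation": [[0,0,0],[0,0,0],[0,0,0],[0,0,0],[0,0,0],[0,0,0],[0,0,0]]}}

```text
time_s: 15.65
ee_pos: [0.4107, 0.3016, 0.0261]
eef_rot: [0.021, 0.707, 0.021, -0.706]
wrist_force: [-0.5, 0.3, 0.1]
opening: 0.0723
```

Emit:
{"op": "drive_tool", "data": {"dp": [[0,0,0],[0,0,0],[0,0,0],[0,0,0],[0,0,0],[0,0,0],[0,0,0],[0,0,0]], "rotation": [[0,0,0],[0,0,0],[0,0,0],[0,0,0],[0,0,0],[0,0,0],[0,0,0],[0,0,0]], "jaw": 0.0, "grip_force": 80}}

```text
time_s: 16.32
ee_pos: [0.4103, 0.3025, 0.0264]
eef_rot: [0.022, 0.707, 0.022, -0.706]
wrist_force: [-0.7, -0.1, 6.0]
opening: 0.0291
```

```bash
python3 -c "
from h import *
go(.410,.301,.13,-90)
"
```

```text
now 16.32 [0.4103 0.3025 0.0264] dp [-103.6    1.4    0.2] rot [ 3.54 -0.08  0.04]
```

Emit:
{"op": "drive_tool", "data": {"dp": [[-20,0,0],[-50,0,0],[-85,0,0],[-100,0,0],[-100,0,0],[-100,0,0]], "rotation": [[0,0,0],[0,0,0],[0,0,0],[0,0,0],[1,0,0],[3.5,0,0]]}}

```text
time_s: 16.82
ee_pos: [0.41, 0.3026, 0.1262]
eef_rot: [-0.001, 0.708, 0.0, -0.707]
wrist_force: [-0.4, -0.2, -2.1]
opening: 0.0293
```

```bash
python3 -c "
from h import *
go(.455,-.091,.10,-90)
"
```

```text
now 16.82 [0.41   0.3026 0.1262] dp [ 25.7 393.6 -45.1] rot [-0.03 -0.09  0.08]
```

Emit:
{"op": "drive_tool", "data": {"dp": [[0,394,-45],[0,394,-45],[0,394,-45],[0,394,-45],[0,394,-45],[0,394,-45],[0,394,-45],[0,394,-45],[0,394,-45],[25,394,-45],[25,394,-45],[25,394,-45]], "rotation": [[0,0,0],[0,0,0],[0,0,0],[0,0,0],[0,0,0],[0,0,0],[0,0,0],[0,0,0],[0,0,0],[0,0,0],[0,0,0],[0,0,0]]}}

```text
time_s: 17.82
ee_pos: [0.4537, -0.093, 0.0987]
eef_rot: [0.001, -0.706, 0.001, 0.708]
wrist_force: [0.8, 1.8, -2.3]
opening: 0.0293
```

Emit:
{"op": "drive_tool", "data": {"dp": [[0,0,0],[0,0,0],[0,0,0]], "rotation": [[0,0,0],[0,0,0],[0,0,0]]}}

```text
time_s: 18.07
ee_pos: [0.4554, -0.0899, 0.1006]
eef_rot: [0.001, 0.707, 0.002, -0.707]
wrist_force: [0.2, 0.0, -1.9]
opening: 0.0292
```

```bash
cat > look.py <<'E'
from h import *
import sys
i=sys.argv[1]
sc=ctrl.read_camera('scene');tp=ctrl.read_camera('top')
a=cv2.resize(sc[150:250,240:405],(790,479),interpolation=cv2.INTER_CUBIC)
cv2.imwrite(f'pics/L{i}.png',a); cv2.imwrite(f'pics/T{i}.png',tp); cv2.imwrite(f'pics/S{i}.png',sc)
for q in('wedge_tip','wedge_grip','wedge_mark','clamp_foot'):
    for n in('scene','top'): print(q,n,[(np.round(d['xyz'],4).tolist(),round(d['p'],2)) for d in ctrl.mark_of(n,q)[:2]])
s,p,_=st(); print(p.round(4),np.round(s['wrist_force'],1),s['time_s'])
E
python3 look.py 4
python3 - <<'E'
from h import *
tp=cv2.imread('pics/T4.png'); t0=cv2.imread('pics/top0.png')
a=np.vstack([cv2.resize(t[175:235,280:370],(540,360),interpolation=cv2.INTER_CUBIC)[:295] for t in(t0,tp)])
cv2.imwrite('pics/c4.png',a)
go(.455,-.091,.042,-90)
E
```

```text
wedge_tip scene [([0.5645, -0.0869, 0.0737], 0.96), ([0.6394, 0.2904, 0.0021], 0.38)]
wedge_tip top [([0.5654, -0.0914, 0.0754], 0.83)]
wedge_grip scene [([0.4547, -0.0908, 0.1032], 0.77)]
wedge_grip top [([0.5648, -0.0926, 0.0742], 0.39)]
wedge_mark scene [([0.6108, -0.0911, 0.0125], 0.76)]
wedge_mark top [([0.6123, -0.0922, 0.0116], 0.59), ([0.6288, -0.1364, 0.0108], 0.17)]
clamp_foot scene [([0.6295, -0.1357, 0.0134], 0.87), ([0.7292, -0.2797, 0.0043], 0.31)]
clamp_foot top [([0.6268, -0.1361, 0.0099], 0.64), ([0.7779, -0.1495, 0.0008], 0.36)]
[ 0.4552 -0.0918  0.1003] [ 0.4 -0.3 -2. ] 18.5667
now 18.57 [ 0.4552 -0.0918  0.1003] dp [58.3 -0.8  0.2] rot [ 0.05 -0.01 -0.01]
```

View pics/c4.png

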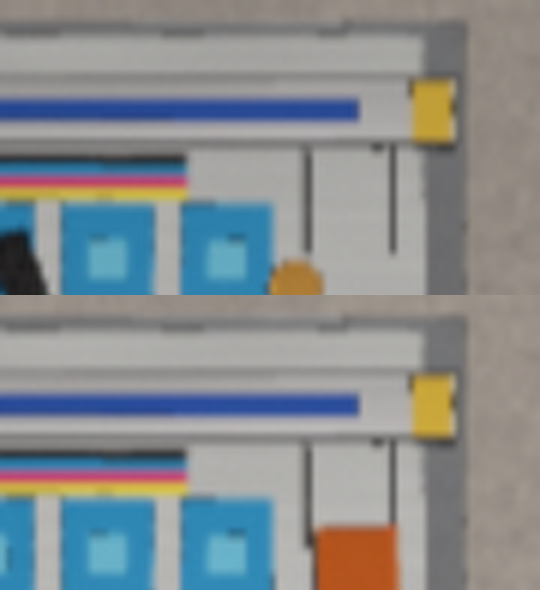

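The lane lines sit at crop columns 308 and 392.5, running vertically. The hovering wedge's edges are at 316 and 398.

Run:
```python
from h import *
U=lambda x,y,z: unproj("top",(280+(x+.5)/6-.5,175+(y+.5)/6-.5),z).round(4)
print("L",U(308,150,.012),U(308,250,.012),"R",U(392.5,150,.012),U(392.5,250,.012))
print("wedge",U(316,235,.079),U(398,235,.079),"barbottom edge",U(308,146,.030),U(308,146,.04),"bar back", U(308,75,.04),"bed right",U(465,50,.012),U(465,280,.012))
```

```text
L [ 0.6083 -0.0702  0.012 ] [ 0.5562 -0.0687  0.012 ] R [ 0.6072 -0.1141  0.012 ] [ 0.5551 -0.1126  0.012 ]
wedge [ 0.5603 -0.0714  0.079 ] [ 0.5592 -0.1119  0.079 ] barbottom edge [ 0.6088 -0.0698  0.03  ] [ 0.6079 -0.0696  0.04  ] bar back [ 0.6444 -0.0706  0.04  ] bed right [ 0.6586 -0.1535  0.012 ] [ 0.5386 -0.1497  0.012 ]
```

Emit:
{"op": "drive_tool", "data": {"dp": [[20,-3.3,0],[40,-3.3,0],[54,-3.3,0],[58,-3.3,0],[58,-3.3,0],[58,-3.3,0],[58,-3.3,0],[58,-3.3,0]], "rotation": [[1.5,0,0],[1.5,0,0],[1.5,0,0],[1.5,0,0],[1.5,0,0],[1.5,0,0],[1.5,0,0],[1.5,0,0]]}}

```text
time_s: 19.23
ee_pos: [0.4557, -0.0886, 0.0431]
eef_rot: [-0.009, 0.708, -0.009, -0.706]
wrist_force: [-0.2, -0.3, -2.4]
opening: 0.0291
```

Emit:
{"op": "drive_tool", "data": {"dp": [[0.5,0,0],[1,0,0],[1.5,0,0],[2,0,0],[2,0,0],[2,0,0]], "rotation": [[0,0,0],[0,0,0],[0,0,0],[0,0,0],[0,0,0],[0,0,0]]}}

```text
time_s: 19.73
ee_pos: [0.4551, -0.0885, 0.0403]
eef_rot: [0.009, -0.707, 0.009, 0.707]
wrist_force: [0.1, -0.1, -1.6]
opening: 0.0293
```

```bash
python3 -c "
from h import *
go(.455,-.0881,.038,-91.5)"
```

```text
now 19.73 [ 0.4551 -0.0885  0.0403] dp [ 2.3 -0.3  0.1] rot [ 0.05  0.01 -0.  ]
```

Force still reads about the wedge's own weight, so I'll keep lowering until it shows contact.

Emit:
{"op": "drive_tool", "data": {"dp": [[0.5,0,0],[1,0,0],[1,0,0],[1,0,0]], "rotation": [[0,0,0],[0,0,0],[0,0,0],[0,0,0]]}}

```text
time_s: 20.07
ee_pos: [0.4551, -0.0884, 0.0392]
eef_rot: [0.009, -0.707, 0.009, 0.707]
wrist_force: [0.2, 0.4, -1.1]
opening: 0.0293
```

Emit:
{"op": "drive_tool", "data": {"dp": [[0.5,0,0],[1,0,0],[1,0,0],[1,0,0]], "rotation": [[0,0,0],[0,0,0],[0,0,0],[0,0,0]]}}

```text
time_s: 20.4
ee_pos: [0.4552, -0.0884, 0.0384]
eef_rot: [-0.009, 0.707, -0.009, -0.707]
wrist_force: [-1.1, 0.6, 0.8]
opening: 0.0295
```

Emit:
{"op": "drive_tool", "data": {"dp": [[0.5,0,0],[0.5,0,-5],[0.5,0,-12],[0.5,0,-20],[0.5,0,-28],[0.5,0,-36],[0.5,0,-44],[0.5,0,-52],[0.5,0,-60],[0.5,0,-60],[0.5,0,-60],[0.5,0,-60]], "rotation": [[0,0,0],[0,0,0],[0,0,0],[0,0,0],[0,0,0],[0,0,0],[0,0,0],[0,0,0],[0,0,0],[0,0,0],[0,0,0],[0,0,0]]}}

```text
time_s: 21.4
ee_pos: [0.5121, -0.0903, 0.0383]
eef_rot: [0.009, -0.705, 0.009, 0.709]
wrist_force: [-4.6, 0.5, 10.4]
opening: 0.029
```

```bash
python3 look.py 5
python3 - <<'E'
from h import *
b=cv2.resize(cv2.imread('pics/T5.png')[175:235,280:370],(480,320),interpolation=cv2.INTER_CUBIC)
a=cv2.resize(cv2.imread('pics/S5.png')[185:245,285:375],(480,320),interpolation=cv2.INTER_CUBIC)
cv2.imwrite('pics/c5.png',np.vstack([b[:290],a[:310]]))
E
```

```text
wedge_tip scene [([0.6207, -0.0931, 0.01], 0.81), ([0.6362, 0.3037, -0.0006], 0.36)]
wedge_tip top [([0.6177, -0.0965, 0.0118], 0.73), ([0.5532, -0.0923, 0.0137], 0.19)]
wedge_grip scene [([0.512, -0.0952, 0.036], 0.85), ([0.7816, -0.1503, -0.0024], 0.36)]
wedge_grip top []
wedge_mark scene [([0.6073, -0.0903, 0.0103], 0.59), ([0.7677, 0.1664, 0.003], 0.59)]
wedge_mark top [([0.6127, -0.0873, 0.0104], 0.57)]
clamp_foot scene [([0.6278, -0.1354, 0.0133], 0.63)]
clamp_foot top [([0.6283, -0.1382, 0.0073], 0.68)]
[ 0.5122 -0.0903  0.0383] [-4.8 -0.3  9.7] 21.9
```

View pics/c5.png

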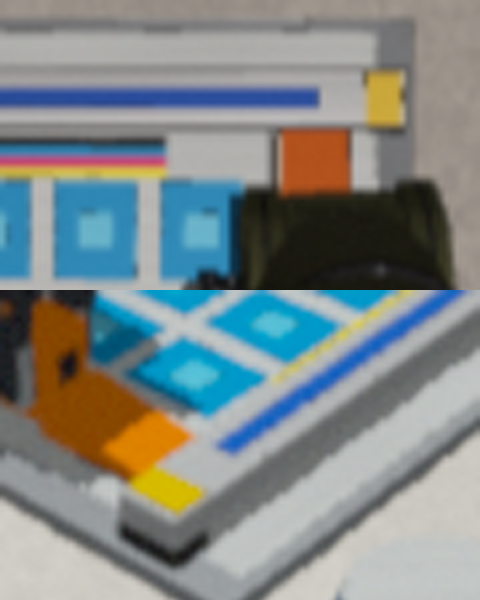

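The wedge sits centred between the lane lines (top half, 278–351 against lines at 274 and 349), with the tip just under the bar. I'll push on and track how far the bar's yellow end shifts in sub-pixels.

Emit:
{"op": "drive_tool", "data": {"dp": [[0,0,-5],[0,0,-10],[0,0,-15],[0,0,-20],[0,0,-24],[0,0,-28],[0,0,-28],[0,0,-28],[0,0,-28]], "rotation": [[0,0,0],[0,0,0],[0,0,0],[0,0,0],[0,0,0],[0,0,0],[0,0,0],[0,0,0],[0,0,0]]}}

```text
time_s: 22.65
ee_pos: [0.5381, -0.0911, 0.0383]
eef_rot: [0.009, -0.704, 0.009, 0.71]
wrist_force: [-9.6, 0.1, 14.1]
opening: 0.0296
```

```bash
cat > rise.py <<'E'
from h import *
# track the yellow mark's pixels against the resting picture S5 (ECC translation), averaged over 4 frames
p0=np.array([.631,-.138,.040]); uv=proj("scene",[p0])[0]; d=proj("scene",[p0+[0,0,.004]])[0]-uv
ref=cv2.imread('pics/S5.png'); x,y=uv.astype(int); b=(slice(y-14,y+16),slice(x-16,x+14))
def track(ref,b,im,ang=0):
    W=np.eye(2,3,dtype=np.float32); g=lambda i:cv2.cvtColor(i,cv2.COLOR_BGR2GRAY).astype(np.float32)
    hs=cv2.inRange(cv2.cvtColor(ref,cv2.COLOR_BGR2HSV),np.array([22,120,80]),np.array([35,255,255]))
    m=np.zeros_like(hs); m[b]=hs[b]; m=cv2.dilate(m,np.ones((5,5),np.uint8))
    cc,W=cv2.findTransformECC(g(ref),g(im),W,cv2.MOTION_TRANSLATION,(3,200,1e-6),m,3); return W[:,2],cc,m.astype(bool).sum()
o=[]
for i in range(4):
    im=ctrl.read_camera("scene"); w,cc,n=track(ref,b,im); o.append(w)
cv2.imwrite('pics/Slast.png',im)
o=np.array(o); w=o.mean(0); print("px per 4mm",d.round(2),"shift",w.round(2),"sd",o.std(0).round(2),"cc",round(cc,3),n,"=> rise mm",round(4*float(w@d/(d@d)),2))
s,p,_=st(); print(p.round(4),np.round(s['wrist_force'],1),round(s['time_s'],2))
E
python3 rise.py
```

```text
Traceback (most recent call last):
  File "rise.py", line 12, in <module>
    im=ctrl.read_camera("scene"); w,cc,n=track(ref,b,im); o.append(w)
                                         ~~~~~^^^^^^^^^^
  File "rise.py", line 9, in track
    cc,W=cv2.findTransformECC(g(ref),g(im),W,cv2.MOTION_TRANSLATION,(3,200,1e-6),m,3); return W[:,2],cc,m.astype(bool).sum()
         ~~~~~~~~~~~~~~~~~~~~^^^^^^^^^^^^^^^^^^^^^^^^^^^^^^^^^^^^^^^^^^^^^^^^^^^^^^^^
cv2.error: OpenCV(4.12.0) /io/opencv/modules/video/src/ecc.cpp:589: error: (-7:Iterations do not converge) The algorithm stopped before its convergence. The correlation is going to be minimized. Images may be uncorrelated or non-overlapped in function 'findTransformECC'
```

```bash
python3 - <<'E'
s=open('rise.py').read()
i=s.index("def track"); j=s.index("o=[]")
s=s[:i]+'''def track(ref,b,im):
    g=lambda i:cv2.resize(cv2.cvtColor(i[b],cv2.COLOR_BGR2GRAY),None,fx=4,fy=4,interpolation=cv2.INTER_CUBIC)
    hs=cv2.inRange(cv2.cvtColor(ref,cv2.COLOR_BGR2HSV),np.array([22,120,80]),np.array([35,255,255]))[b]
    ys,xs=np.nonzero(hs); a,c,e,f=ys.min()-2,ys.max()+8,xs.min()-3,xs.max()+3   # mark + dark end face below
    R=g(ref)[4*a:4*c,4*e:4*f]; S=cv2.matchTemplate(g(im),R,cv2.TM_CCOEFF_NORMED)
    _,v,_,(mx,my)=cv2.minMaxLoc(S); q=lambda l,m,r:(l-r)/(2*(l-2*m+r)) 
    sub=np.array([mx+q(*S[my,mx-1:mx+2]),my+q(*S[my-1:my+2,mx])]); return sub/4-[e,a],v,(a,c,e,f)
'''+s[j:]
s=s.replace("y-14,y+16","y-20,y+24").replace("x-16,x+14","x-22,x+20")
open('rise.py','w').write(s)
E
python3 rise.py
```

```text
px per 4mm [-0.01 -1.36] shift [0.17 0.23] sd [0.01 0.  ] cc 0.939 (np.int64(13), np.int64(31), np.int64(13), np.int64(32)) => rise mm -0.69
[ 0.5382 -0.0911  0.0383] [-9.6 -0.3 14.4] 22.9
```

Emit:
{"op": "drive_tool", "data": {"dp": [[0,0,-3],[0,0,-6],[0,0,-9],[0,0,-9],[0,0,-9],[0,0,-9]], "rotation": [[0,0,0],[0,0,0],[0,0,0],[0,0,0],[0,0,0],[0,0,0]]}}

```text
time_s: 23.4
ee_pos: [0.5398, -0.0912, 0.0383]
eef_rot: [0.009, -0.699, 0.009, 0.715]
wrist_force: [-21.3, 0.6, 25.5]
opening: 0.0294
```

```bash
cp pics/Slast.png pics/S6.png; python3 rise.py
python3 - <<'E'
from h import *
f=lambda n:cv2.resize(cv2.imread(n)[205:235,290:340],(800,480),interpolation=cv2.INTER_CUBIC)[90:390]
cv2.imwrite('pics/c6.png',np.vstack([f('pics/S5.png'),f('pics/Slast.png')]))
E
```

```text
px per 4mm [-0.01 -1.36] shift [0.17 0.24] sd [0.01 0.  ] cc 0.938 (np.int64(13), np.int64(31), np.int64(13), np.int64(32)) => rise mm -0.71
[ 0.5398 -0.0912  0.0382] [-20.3   1.8  26.4] 23.6
```

View pics/c6.png

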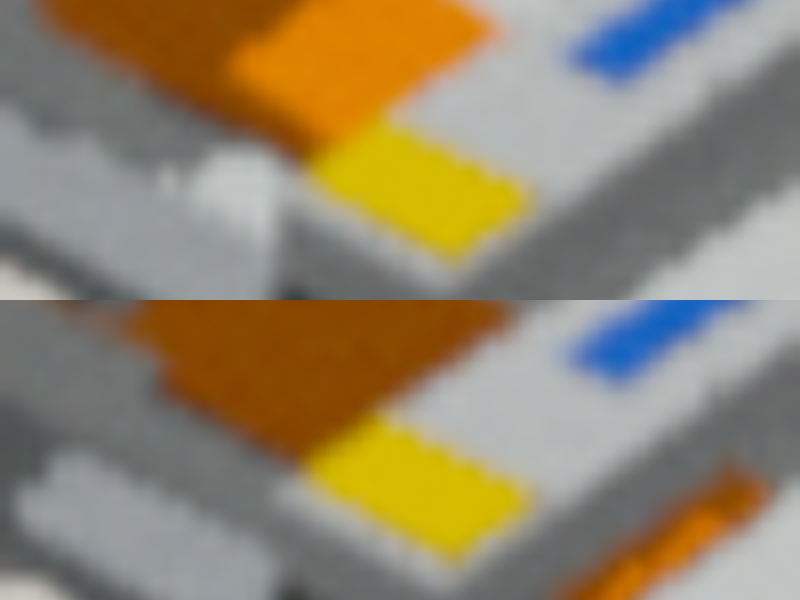

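The bar hasn't risen yet. The tip shows beyond its far edge at (740,490), and the push has stalled with 26 N of downward force and some wrist pitch. I'm pressing too hard, so I'll check the tilt and ease off.

Emit:
{"op": "drive_tool", "data": {"dp": [[-0.5,0,0],[-1,0,0],[-1.2,0,0],[-1.2,0,0]], "rotation": [[0,0,0],[0,0,0],[0,0,0],[0,0,0]]}}

```text
time_s: 23.93
ee_pos: [0.5415, -0.0912, 0.0383]
eef_rot: [0.009, -0.7, 0.009, 0.714]
wrist_force: [-15.9, 0.7, 11.5]
opening: 0.0292
```

Run:
```python
from h import *
s,p,Rm=st(); print(p.round(4),np.round(s['wrist_force'],1),np.round(s['moment'],2),Rm.as_matrix().round(4).tolist()); go(.545,-.0912,.0384,-91.5)
```

```text
[ 0.5415 -0.0912  0.0383] [-15.9   0.7  11.5] [0.21 3.07 0.05] [[-0.021, -0.0261, -0.9994], [-0.0002, -0.9997, 0.0261], [-0.9998, 0.0007, 0.021]]
now 23.93 [ 0.5415 -0.0912  0.0383] dp [-0.2 -0.1 -3.5] rot [ 0.01  1.2  -0.04]
```

Emit:
{"op": "drive_tool", "data": {"dp": [[-0.3,0,0],[-0.6,0,-0.5],[-0.8,0,-1],[-0.8,0,-1.5],[-0.8,0,-2],[-0.8,0,-2]], "rotation": [[0,0,0],[0,0,0],[0,0,0],[0,0,0],[0,0,0],[0,0,0]]}}

```text
time_s: 24.43
ee_pos: [0.5467, -0.0912, 0.0383]
eef_rot: [0.009, -0.702, 0.009, 0.712]
wrist_force: [-8.4, -0.0, -0.1]
opening: 0.0295
```

```bash
python3 rise.py
python3 - <<'E'
from h import *
go(.545,-.0912,.0384,-91.5)
E
```

```text
px per 4mm [-0.01 -1.36] shift [ 0.15 -0.07] sd [0.01 0.  ] cc 0.934 (np.int64(13), np.int64(31), np.int64(13), np.int64(32)) => rise mm 0.2
[ 0.5467 -0.0911  0.0383] [-8.3 -0.1  0.9] 24.63
now 24.63 [ 0.5467 -0.0911  0.0383] dp [-0.   0.1  1.7] rot [ 0.02  0.87 -0.03]
```

Emit:
{"op": "drive_tool", "data": {"dp": [[0,0,-2],[0,0,-4],[0,0,-6],[0,0,-8],[0,0,-8],[0,0,-8],[0,0,-8]], "rotation": [[0,0,0],[0,0,0],[0,0,0],[0,0,0],[0,0,0],[0,0,0],[0,0,0]]}}

```text
time_s: 25.22
ee_pos: [0.5545, -0.0914, 0.0383]
eef_rot: [0.009, -0.702, 0.009, 0.713]
wrist_force: [-8.9, 0.8, 0.9]
opening: 0.0294
```

```bash
python3 rise.py; sed "s#pics/S5.png#pics/S6.png#" rise.py > rise6.py; python3 rise6.py
```

```text
px per 4mm [-0.01 -1.36] shift [ 0.27 -0.32] sd [0.01 0.  ] cc 0.902 (np.int64(13), np.int64(31), np.int64(13), np.int64(32)) => rise mm 0.93
[ 0.5545 -0.0914  0.0383] [-9.1  0.4  1.5] 25.42
px per 4mm [-0.01 -1.36] shift [ 0.12 -0.56] sd [0.   0.01] cc 0.953 (np.int64(13), np.int64(31), np.int64(13), np.int64(32)) => rise mm 1.64
[ 0.5545 -0.0914  0.0383] [-8.3 -0.3 -0.3] 25.62
```

```bash
cat > rise2.py <<'E'
from h import *
from scipy.ndimage import map_coordinates
from scipy.optimize import minimize
def hsvr(i,lo,hi): return cv2.inRange(cv2.cvtColor(i,cv2.COLOR_BGR2HSV),np.array(lo),np.array(hi))
p0=np.array([.631,-.138,.040]); x,y=proj("scene",[p0])[0].astype(int)
im=np.mean([ctrl.read_camera("scene").astype(float) for _ in range(3)],0); i8=im.astype(np.uint8); cv2.imwrite('pics/Slast.png',i8)
for nm,lo,hi,box in(("yellow",(24,120,80),(35,255,255),(x-16,y-14,x+16,y+14)),("blue",(105,150,80),(125,255,255),(320,180,400,225))):
  for rn in("S5","S6"):
    ref=cv2.imread(f'pics/{rn}.png'); m=np.zeros(ref.shape[:2],np.uint8); a,b,c,d=box; m[b:d,a:c]=hsvr(ref,lo,hi)[b:d,a:c]
    if nm=="blue": # keep only the largest blob
        n,l,s,_=cv2.connectedComponentsWithStats(m); m=(l==1+s[1:,4].argmax()).astype(np.uint8)*255
    bad=cv2.dilate(hsvr(ref,(3,150,60),(21,255,255))|hsvr(i8,(3,150,60),(21,255,255)),np.ones((3,3),np.uint8))
    k=cv2.dilate(m,np.ones((3,3),np.uint8))&~bad; ys,xs=np.nonzero(k); r=ref[ys,xs].astype(float)
    f=lambda w:sum(((map_coordinates(im[...,c],[ys+w[1],xs+w[0]],order=3)-r[:,c])**2).mean() for c in range(3))
    o=minimize(f,[0,-.5],method="Nelder-Mead")
    K=ys.mean(),xs.mean(); print(nm,rn,len(ys),"centre",np.round(K,1),"shift",o.x.round(2),"resid",round(o.fun,1),"from",round(f([0,0]),1),"mm@yellow",round(-o.x[1]/1.36*4,2))
s,p,_=st(); print(p.round(4),np.round(s['wrist_force'],1),round(s['time_s'],2))
E
python3 rise2.py
```

```text
yellow S5 95 centre [222.6 316.7] shift [ 0.27 -0.9 ] resid 730.2 from 3640.3 mm@yellow 2.64
yellow S6 98 centre [222.5 316.5] shift [ 0.26 -0.89] resid 751.9 from 3603.8 mm@yellow 2.62
blue S5 298 centre [198.3 349.8] shift [ 0.13 -0.55] resid 247.1 from 911.2 mm@yellow 1.62
blue S6 298 centre [198.3 349.8] shift [ 0.13 -0.56] resid 251.3 from 920.7 mm@yellow 1.63
[ 0.5545 -0.0914  0.0383] [-9.  -0.6  1. ] 25.77
```

Emit:
{"op": "drive_tool", "data": {"dp": [[0,0,-1.5],[0,0,-3],[0,0,-4.5],[0,0,-5],[0,0,-5],[0,0,-5],[0,0,-5]], "rotation": [[0,0,0],[0,0,0],[0,0,0],[0,0,0],[0,0,0],[0,0,0],[0,0,0]]}}

```text
time_s: 26.35
ee_pos: [0.5589, -0.0915, 0.0383]
eef_rot: [0.009, -0.701, 0.009, 0.713]
wrist_force: [-10.4, 0.2, 3.1]
opening: 0.029
```

```bash
python3 rise2.py
python3 - <<'E'
from h import *
b=unproj("scene",(349.8,198.3),.04); d=proj("scene",[b,b+[0,0,.004]]); print(b.round(3),(d[1]-d[0]).round(2))
f=lambda n:cv2.resize(cv2.imread(n)[205:245,290:343],(795,600),interpolation=cv2.INTER_CUBIC)[150:450]
cv2.imwrite('pics/c7.png',np.vstack([f('pics/S5.png'),f('pics/Slast.png')]))
go(.545,-.0912,.0384,-91.5)
for q in('wedge_tip','clamp_foot'): print([(np.round(d['xyz'],4).tolist(),round(d['p'],2)) for d in ctrl.mark_of('scene',q)[:2]])
E
```

```text
yellow S5 95 centre [222.6 316.7] shift [ 0.23 -1.18] resid 1248.3 from 5185.5 mm@yellow 3.47
yellow S6 98 centre [222.5 316.5] shift [ 0.24 -1.17] resid 1232.7 from 5187.3 mm@yellow 3.44
blue S5 298 centre [198.3 349.8] shift [ 0.1  -0.65] resid 533.8 from 1549.3 mm@yellow 1.92
blue S6 298 centre [198.3 349.8] shift [ 0.11 -0.66] resid 541.9 from 1561.3 mm@yellow 1.95
[ 0.5589 -0.0915  0.0383] [-10.1  -0.1   2. ] 26.5
[ 0.632 -0.003  0.04 ] [ 0.07 -1.3 ]
now 26.5 [ 0.5589 -0.0915  0.0383] dp [ 0.2  0.  13.9] rot [ 0.03  0.96 -0.03]
[([0.6703, -0.0911, 0.0128], 0.86)]
[([0.628, -0.1342, 0.0194], 0.85)]
```

View pics/c7.png

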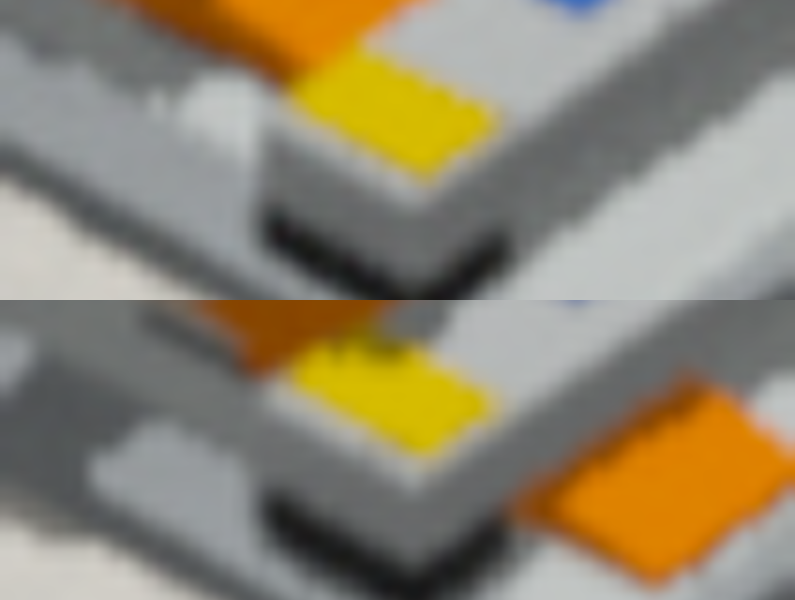

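The foot corner moved up from (425,180) to (425,160) at 15x zoom, about 1.3 px or 3.9 mm. The blue stripe scaled to the foot gives about 4.0 mm, and wedge travel gives about 4.2 mm. One last check of the bins, then I hand in.

Run:
```python
from h import *
ctrl.read_camera('scene')
for q in('marker','stud','loupe','meter'): print(q,[(np.round(d['xyz'],3).tolist(),round(d['p'],2)) for d in ctrl.mark_of('scene',q)[:4]])
s,p,_=st(); print(p.round(4),np.round(s['wrist_force'],1),s['time_s'],s['opening'])
print(ctrl.sign_off())
```

```text
marker [([0.641, 0.288, 0.001], 0.41)]
stud [([0.502, -0.356, 0.004], 0.77), ([0.451, -0.2, 0.004], 0.69), ([0.385, -0.062, 0.002], 0.64), ([0.535, -0.214, 0.0], 0.53)]
loupe [([0.663, -0.402, 0.002], 0.76)]
meter []
[ 0.5589 -0.0915  0.0383] [-9.9  0.1  2.9] 26.85 0.02917258772338775
the job is handed in; nothing more can be done
None
```

I put the highlighter in the yellow bin and the brass stud upright in the grey bin. I then slid the wedge flat along the lane under the clamp bar until its foot lifted about 4 mm. The gripper is still holding the wedge, and I handed in at about 27 s.

**Bar lift:** three estimates of the foot's height agree roughly:
- **Yellow mark tracking:** 3.5 mm by image fit, or about 3.9 mm from the corner in the zoomed picture.
- **Blue stripe, scaled to the foot:** about 4.0 mm.
- **Wedge travel:** about 4.2 mm.

A 4 mm lift moves the bar only about 1.4 px in the image, so each estimate could be off by around 1 mm. My first image tracker read too low and I replaced it.

**During the push:** it stalled once because I was pressing down too hard, reaching 26 N down and about 21 N along the lane. I eased off and it slid on. The gripper ended tilted by about 1°. The final hold was steady at about 10 N, and I saw no sign of the gripper touching the bar.

**Bins and bystanders:** the last detections put both items in their bins. I only saw the stud there in a picture, because the bin wall hid the highlighter. The stud look-alikes and the loupe had not moved. The detector missed the colour meter in that last check, but the arm never worked near it and it looked in place in an earlier picture.

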